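# Lock the kitchen scale's battery cover

## Robot

A 6-joint arm with a two-finger parallel gripper is mounted at the origin on a cart in front of the work surface, level with it; the furniture and walls round the work are solid. World frame = base frame: x ahead of the robot, y to its left, z up, the work surface at z = 0. Lengths are in mm, angles in rad, forces in N, time in s.
With the tool pointing down it reaches from about 350 to 775 mm from the base axis. Payload 7.3 kg.
Tool frame: the origin (TCP) lies between the finger pads; the fingertips stand 14 mm ahead of it and the grasp point (between the pads) lies 5 mm behind it; z points along the fingers, y is the line along which they close (so a half turn about z gives the same grasp; the last joint's range is limited). The gripper opens to 92 mm and grips with 3 to 60 N. Pads are 19 mm wide; open, the fingers measure 130 mm over their backs; the gripper's body (75 mm by 190 mm) begins 47 mm behind the grasp point.
Start: joints at [-1.471, 0.342, 1.524, -0, 1.275, -0.146], TCP at [127.771, -509.233, 240.741] pointing down, gripper open.
Joint ranges: [-2.53, 2.53], [-0.77, 2.02], [0.04, 2.7], [-1, 4.14], [0.28, 2.66], [-3.11, 3.11]. Speed limits (rad/s): [2.57, 2.57, 3.14, 3.14, 3.14, 3.14].

## Interface

Orientations are given as [roll, pitch, yaw] about the fixed x, y, z axes, in that order (R = Rz(yaw) Ry(pitch) Rx(roll)).
In Python, from plant import get_obs, cams, close_job gives the robot as it stands. The module is installed in compiled form; this text tells all that it offers.
- The arm moves only by the shell command python3 -m creep 'ROWS'. ROWS is JSON, a list of rows, each an object of numbers: "hand": the opening, from 0 (shut) to 1 (fully open); "tx", "ty", "tz": the shift along the tool's x, y, z in m; "spin": the turn about the tool's z in degrees. In form: [{"hand": .., "tx": .., "ty": .., "tz": .., "spin": ..}, ...]. A call has 1 to 5 rows; each row shifts and turns the commanded pose from where the row before left it, along the tool's axes as they then stand; what a row does not reach is not made up. A row lasts 1/8 s, in which the tool goes at most 62.5 mm and 10.7 degrees, less where a joint would pass 70% of its speed; a pose out of reach is approached as far as the arm can. A call is refused whole if a number of a shift passes 0.0625 or a number of a turn 10.7, either way. A call with a gripper value outside its range is refused whole. The fingers move at their own pace and stop on an object; the grip force is fixed at half the most. Time passes only in rows, so rows that do not move let the fingers close. It gives the time, the measured TCP pose, the force, the opening and the grip force at its end, in the units of the state.
- get_obs(): the state, without advancing time (a new reading comes with each control period).
- cams.capture(name): name is "scene" or "side" or "wrist"; returns a dict with "color" (480x640x3 uint8, red, green, blue), "K" (3x3 intrinsics, pixels), "R" (3x3) and "t" (3): a world point X has camera coordinates R X + t. Camera axes: x right, y down, z forward; pixel columns grow to the right and rows downward; lengths in mm; the calibration is good to about 2 mm. A picture is of the moment at which its call begins. There is no depth.
- close_job(): hands the job in; it is judged then, once.
The state is a dict: "time": time; "joint_positions": joint angles; "dq": joint speeds; "tau": joint torques, N m; "tool_pos": TCP position; "tcp_rot": TCP orientation; "contact_force": force on the tool from outside, world axes, zero at the start; "moment": the same for the moment, N m; "grip_width": finger opening in mm; "finger_force": force on a finger pad.
Only numpy, scipy, OpenCV 4.12 (cv2) and the standard library are available. Lean on these libraries where they do the work, as an engineer would, in place of code of your own. Each camera call takes 0.05 s, during which the arm holds its last target. There are 200 camera calls.

## Task

The kitchen scale lies face down and its round battery cover is not locked yet. Take the yellow flat-bladed key from the wooden stand, put its blade in the slot of the cover's blue quarter-turn lock and turn the lock clockwise (seen from above) to its stop, where the slot points at the red marks. Then lift the key out and put it down off the scale, back in the stand or on the worktop; leave the black pin key standing in the stand.

Things in the scene. Friction and masses are not known exactly. Their poses are not given: they have to be found in the camera images.
- flat_key: The key to use: yellow handle (block 44 x 18 mm, z 16 to 60 mm), steel blade below (30 x 4 mm, z 0 to 16 mm), 50 g. Stands blade down in a pocket of a pale wooden stand; grip across the 18 mm (y). Origin: middle of the blade's lower end, there 8 mm above the worktop (handle rests on the stand's top); z up, x along blade width and stand length, y thickness. Pocket 40 x 12 mm.
- pin_key: Bystander, has to stay: key with a black handle of the same size and a round 8 mm pin, in the stand's other pocket. Origin and axes as for the yellow key. The stand is fixed, 150 x 54 mm and 24 mm high; its two pockets (through-holes) lie 72 mm apart along its length.
- slot (a point): Slot of the blue round lock (48 mm across) amid the white scale, which lies face down, fixed, 208 x 158 mm, upward surface 28 mm over the worktop, feet at its corners 33 mm. Point: on the lock's axis on the slot's floor, 16.5 mm over the worktop; z up, x along the slot, turns with it. Slot 48 mm long, 12 mm deep, 7 mm wide in its lower 6 mm, widening with sloping sides to 15 mm at the mouth.
- fastener (a joint): The lock's angle in rad, growing as the slot turns clockwise seen from above, between stops at 0 (open) and 1.4 (locked: slot in line with two small red marks beside it). Starts near open, stays where it is left, needs about 0.05 N m to turn. The blade's play in the slot is about 0.1 rad either way.
Mind the look-alikes: they are no part of the job. Of the things like the flat_key, leave any that is pink; of the rest the larger one is meant.

How it is judged (in metres and radians):
On the way, in this order (a step that is already met when the one before it is completed fails the run):
1. the flat key's blade is in the slot of the lock, which is not locked yet (horizontal distance between flat_key and slot below 0.015 m and z of flat_key in the frame of slot below 0.007 m and value of joint fastener below 0.8 rad), for 0.1 s.
2. the lock is turned to its locked stop with the key's blade in the slot (horizontal distance between flat_key and slot below 0.015 m and z of flat_key in the frame of slot below 0.007 m and value of joint fastener above 1.15 rad), for 0.1 s.
At the end, for the whole second after the job is handed in: The lock is within 0.25 rad of its locked stop; the flat key is at rest off the scale, in its stand or on the worktop (blade's lower end less than 24 mm above the worktop and more than 50 mm from the lock's axis); the pin key stands upright in its pocket, within 20 mm of where it was (value of joint fastener above 1.15 rad and height (world z) of flat_key between -0.02 and 0.024 m and horizontal distance between flat_key and slot above 0.05 m and linear speed of flat_key below 0.03 m/s and angle between pin_key's own z axis and vertical below 0.2 rad and distance of pin_key from where it was at the start of the episode below 0.02 m); the robot touches nothing.
It fails at once if the black pin key is taken or knocked out of the stand (distance of pin_key from where it was at the start of the episode above 0.03 m).
It also fails if it takes over 48 s, if anything falls off the work surface, if the arm or the gripper's body presses on something with over 40 N, if the wrist force passes 120 N, or if a joint passes its speed limit or range.

## Working session

There is one attempt and no reset: what is moved stays moved. The work goes in short steps, Python scripts to look and compute and a shell command to move; the robot and the scene stay as the last step left them, time stands still between calls to the robot, and variables do not carry over. Pictures are saved under pics/ and viewed, at most 12 in all, crops included, and the job is handed in when it is done.

```bash
mkdir -p pics; python3 - <<'E'
from plant import get_obs,cams
import cv2,pickle
o=get_obs();print(o)
d={}
for n in("scene","side","wrist"):
    c=cams.capture(n);d[n]=c;cv2.imwrite(f"pics/{n}0.png",c["color"][:,:,::-1]);print(n,c["K"].tolist(),c["R"].tolist(),c["t"].tolist())
pickle.dump(d,open("d0.pkl","wb"))
E
```

```text
{'time': 0.0, 'joint_positions': array([-1.47099788e+00,  3.42719788e-01,  1.52501985e+00,  5.80446410e-06,
        1.27542060e+00, -1.46010801e-01]), 'dq': array([-0.00059747, -0.00204898,  0.00157235,  0.00031819, -0.0002516 ,
        0.00108008]), 'tau': array([ 1.17739437e-03, -4.31246495e+01, -2.44222856e+01,  7.18026306e-02,
        5.59141603e-02, -1.36496360e-04]), 'tool_pos': array([ 127.73227866, -508.81831938,  240.04549477]), 'tcp_rot': array([-3.14004256e+00, -2.33562930e-04,  2.45807373e-01]), 'contact_force': array([-0.14549959,  0.77361686,  0.17822478]), 'moment': array([0.00399734, 0.01678832, 0.01268978]), 'finger_force': 0.0, 'grip_width': 91.93943310001119}
scene [[537.4898714469132, 0.0, 329.4944639928393], [0.0, 537.4898714469132, 241.07633415244513], [0.0, 0.0, 1.0]] [[-0.7213794346719384, -0.6924715677439919, -0.009738536777791875], [-0.3892912807356262, 0.41709250719892066, -0.8212710509823989], [0.5727687229376358, -0.5886569190153942, -0.5704551005291244]] [319.41827857272705, 261.1059648779002, 662.9164754395157]
side [[472.6880263314441, 0.0, 311.2249295374492], [0.0, 472.6880263314441, 239.17156751954388], [0.0, 0.0, 1.0]] [[-0.9454045450027128, -0.3258983385525645, -0.0007205670624119457], [-0.16220716647623007, 0.47246517459474907, -0.8662941151473359], [0.2826642556673305, -0.8188815126279448, -0.4995337694732986]] [447.77105010420075, 174.47453484671374, 649.1058849933731]
wrist [[428.26912576830534, 0.0, 317.53278192800764], [0.0, 428.26912576830534, 231.0320176637778], [0.0, 0.0, 1.0]] [[0.24470689377468013, -0.9695961255645704, -0.00137456513873785], [-0.9315570017248641, -0.235499297216396, 0.2770228032995931], [-0.2689239458964726, -0.06650890392087945, -0.9608623611229206]] [-523.6637595900739, -36.11071884805907, 390.2576540070653]
```

View pics/scene0.png

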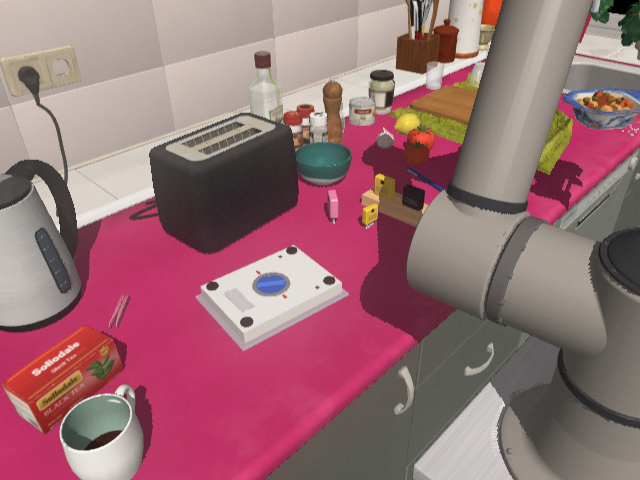

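View pics/side0.png

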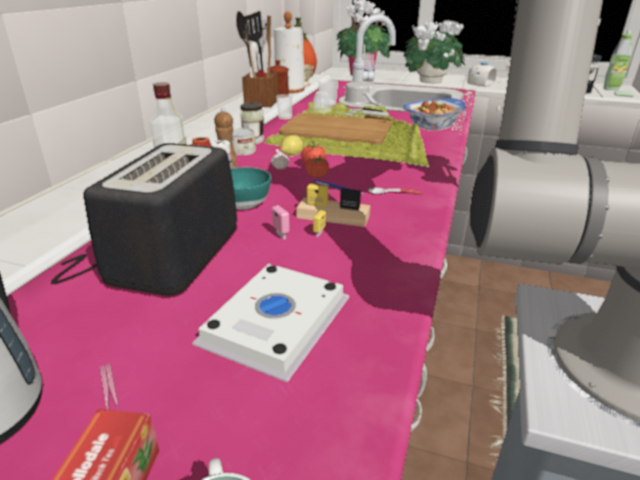

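The scene view shows the scale with its blue lock at scene (271,284). Three things could be the flat key:
- Yellow in the stand: scene (382,185), side (315,192).
- Small yellow key standing in front of the stand: scene (370,215).
- Pink key: scene (333,205).

The yellow one in the wooden stand fits, because it isn't pink and is the larger of the two yellows. I'll confirm this in a crop.

```bash
cat > h.py <<'E'
import numpy as np,cv2
def ray(c,u,v):
    d=c["R"].T@np.linalg.inv(c["K"])@np.array([u,v,1.]);return -c["R"].T@c["t"],d
def onz(c,u,v,z):
    o,d=ray(c,u,v);return o+d*(z-o[2])/d[2]
def two(c1,p1,c2,p2):
    o1,d1=ray(c1,*p1);o2,d2=ray(c2,*p2);s=np.linalg.lstsq(np.c_[d1,-d2],o2-o1,rcond=None)[0]
    a,b=o1+s[0]*d1,o2+s[1]*d2;return (a+b)/2,np.linalg.norm(a-b)
def blobs(c,lo,hi,amin=8):
    h=cv2.cvtColor(c["color"],cv2.COLOR_RGB2HSV);m=cv2.inRange(h,lo,hi)
    n,l,s,ce=cv2.connectedComponentsWithStats(m);return [(s[i].tolist(),ce[i].round(1).tolist()) for i in range(1,n) if s[i,4]>=amin],m
E
python3 - <<'E'
import pickle;from h import *
d=pickle.load(open("d0.pkl","rb"))
for n in("scene","side"):
    c=d[n]
    print(n,"blue",[b for b in blobs(c,(100,120,80),(125,255,255),60)[0]])
    print("yel",[b for b in blobs(c,(22,130,100),(32,255,255),20)[0]])
    x,y,w,h=(190,160,260,200) if n=="scene" else (190,170,195,215)
    r=c["color"][240:390,180:360]
a=cv2.resize(d["scene"]["color"][160:240,320:440],(600,400),interpolation=cv2.INTER_CUBIC)
b=cv2.resize(d["side"]["color"][170:250,260:380],(600,400),interpolation=cv2.INTER_CUBIC)
e=cv2.resize(d["scene"]["color"][260:310,235:310],(600,400),interpolation=cv2.INTER_CUBIC)
f=cv2.resize(d["side"]["color"][280:330,240:315],(600,400),interpolation=cv2.INTER_CUBIC)
im=np.vstack([np.hstack([a,b]),np.hstack([e,f])])
cv2.imwrite("pics/crop1.png",cv2.resize(im,(800,533))[:,:,::-1])
for n in("scene","side"):
    for s,ce in blobs(d[n],(100,120,80),(125,255,255),60)[0]: print(n,ce,onz(d[n],*ce,28).round(1))
E
```

```text
scene blue [([564, 90, 24, 18, 106], [572.8, 98.5]), ([625, 91, 15, 8, 70], [634.1, 93.5]), ([257, 276, 28, 17, 369], [270.6, 283.7])]
yel [([453, 74, 25, 17, 132], [465.7, 84.8]), ([390, 107, 78, 37, 1374], [428.3, 123.8]), ([537, 109, 36, 65, 1069], [555.0, 142.5]), ([375, 175, 10, 11, 53], [379.2, 178.6]), ([363, 204, 15, 8, 62], [370.3, 207.4])]
side blue [([260, 296, 31, 19, 429], [274.8, 305.1])]
yel [([304, 104, 8, 10, 31], [308.9, 110.1]), ([326, 108, 22, 9, 90], [337.2, 112.1]), ([266, 117, 161, 48, 2382], [369.3, 144.3]), ([307, 184, 21, 22, 328], [317.0, 194.6]), ([314, 210, 12, 22, 184], [319.1, 220.2])]
scene [572.8, 98.5] [  508.1 -1108.     28. ]
scene [634.1, 93.5] [  391.1 -1272.2    28. ]
scene [270.6, 283.7] [507.9  73.3  28. ]
side [274.8, 305.1] [508.4  69.7  28. ]
```

View pics/crop1.png

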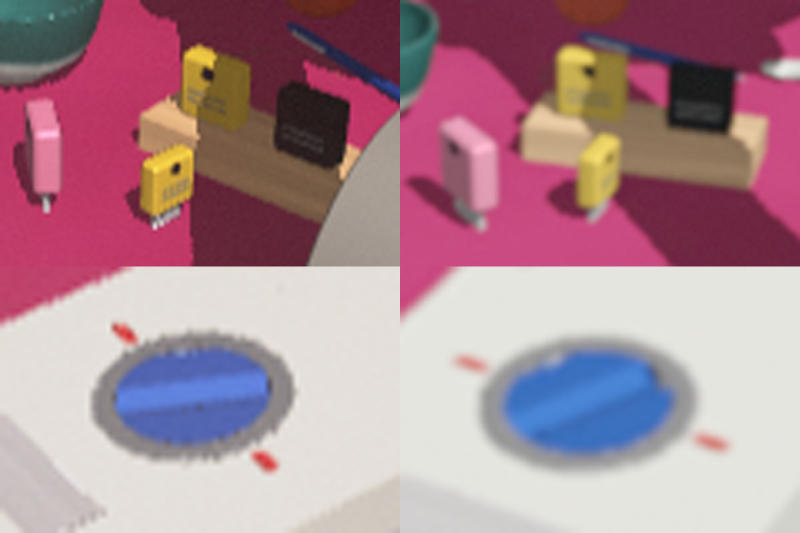

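View pics/wrist0.png

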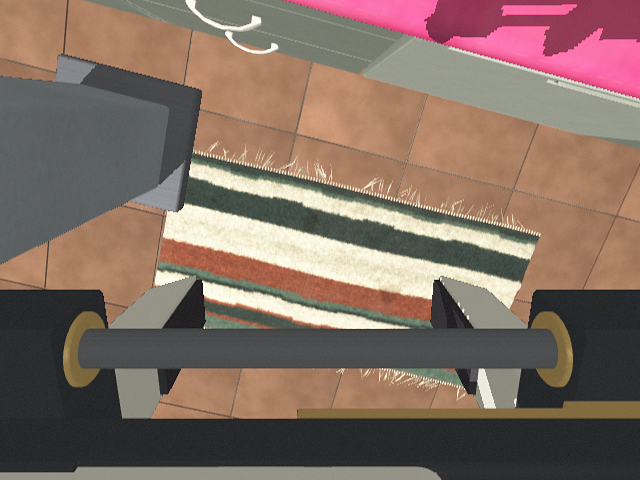

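The crop confirms it: the tall yellow key in the wooden stand beside the black one is the larger yellow. The small yellow at crop (167,185) and the pink at (43,150) are the look-alikes. The slot runs (115,400)-(270,385) in the crop and the red marks are at (124,333) and (264,461). The wrist view shows only floor for now.

```bash
python3 - <<'E'
import pickle;from h import *
d=pickle.load(open("d0.pkl","rb"));S,D=d["scene"],d["side"]
k,e=two(S,(384.5,186),D,(317.6,194.9));p,e2=two(S,(413.6,197.5),D,(350,200));print("key",k.round(1),e,"pin",p.round(1),e2)
v=p-k;print("dist",np.hypot(*v[:2]),"yaw",np.arctan2(v[1],v[0]))
f=lambda x,y:(235+x/5.333,260+(y-267)/5.333); g=lambda x,y:(240+(x-400)/5.333,280+(y-267)/5.333)
for c,q,sl,rd in((S,f,((115,400),(270,385)),((124,333),(264,461))),(D,g,((510,415),(650,372)),((470,363),(712,443)))):
    for nm,pp,z in(("slot",sl,24),("red",rd,28)):
        a,b=[onz(c,*q(*t),z) for t in pp];w=b-a;print(nm,((a+b)/2).round(1),np.hypot(*w[:2]).round(1),"ang",np.arctan(w[1]/w[0]))
E
```

```text
key [ 557.2 -285.5   50. ] 2.056041002122347 pin [ 487.4 -293.    46. ] 0.7198527248625515
dist 70.20527420773836 yaw -3.034327265517693
slot [511.5  69.4  24. ] 48.6 ang 0.9062575996177363
red [506.8  73.4  28. ] 80.2 ang -0.14390771246238637
slot [513.3  62.1  24. ] 44.1 ang 0.8065282816318632
red [507.5  70.   28. ] 80.6 ang -0.14389638634704466
```

Results against what they should be:
- **Key:** about (557,-286), height 50, against an expected 46.
- **Pin:** 70 mm from the key, against 72 given.
- **Lock:** (507.5,71.5), with the red marks at angle -0.144.

Next I move above the key for a closer look.

```bash
python3 -m creep '[{"hand":1,"tx":0.047,"ty":-0.0112},{"hand":1,"tx":0.047,"ty":-0.0112},{"hand":1,"tx":0.047,"ty":-0.0112},{"hand":1,"tx":0.047,"ty":-0.0112},{"hand":1,"tx":0.047,"ty":-0.0112}]'
python3 -m creep '[{"hand":1,"tx":0.047,"ty":-0.0112},{"hand":1,"tx":0.047,"ty":-0.0112},{"hand":1,"tx":0.047,"ty":-0.0112},{"hand":1,"tx":0.047,"ty":-0.0112},{"hand":1,"tx":0.047,"ty":-0.0112}]'
python3 -m creep '[{"hand":1,"spin":8},{"hand":1}]'
python3 - <<'E'
from plant import cams
import cv2,pickle
c=cams.capture("wrist");pickle.dump(c,open("w1.pkl","wb"));cv2.imwrite("pics/w1.png",c["color"][:,:,::-1])
E
```

```text
invalid input at $[0]: expected keys hand, tx, ty, tz, spin
invalid input at $[0]: expected keys hand, tx, ty, tz, spin
invalid input at $[0]: expected keys hand, tx, ty, tz, spin
```

View pics/w1.png

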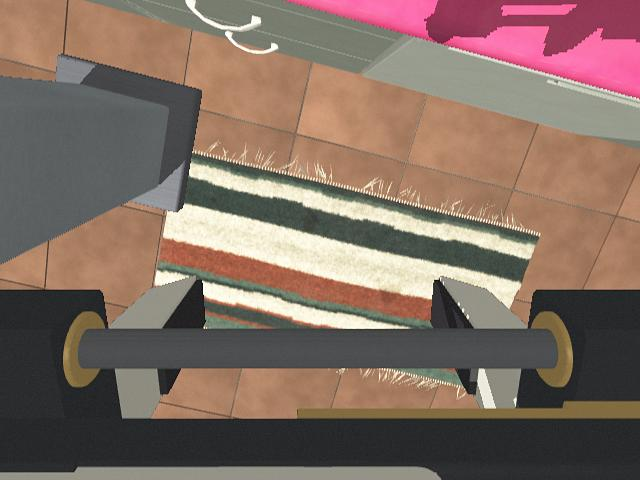

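The calls were refused because every row needs all five keys, so nothing moved and the picture is unchanged.

```bash
python3 -m creep '[{"hand":1,"tx":0.047,"ty":-0.0112,"tz":0,"spin":0},{"hand":1,"tx":0.047,"ty":-0.0112,"tz":0,"spin":0},{"hand":1,"tx":0.047,"ty":-0.0112,"tz":0,"spin":0},{"hand":1,"tx":0.047,"ty":-0.0112,"tz":0,"spin":0},{"hand":1,"tx":0.047,"ty":-0.0112,"tz":0,"spin":0}]'
python3 -m creep '[{"hand":1,"tx":0.047,"ty":-0.0112,"tz":0,"spin":0},{"hand":1,"tx":0.047,"ty":-0.0112,"tz":0,"spin":0},{"hand":1,"tx":0.047,"ty":-0.0112,"tz":0,"spin":0},{"hand":1,"tx":0.047,"ty":-0.0112,"tz":0,"spin":0},{"hand":1,"tx":0.047,"ty":-0.0112,"tz":0,"spin":0}]'
python3 -m creep '[{"hand":1,"tx":0,"ty":0,"tz":0,"spin":8},{"hand":1,"tx":0,"ty":0,"tz":0,"spin":0}]'
python3 - <<'E'
from plant import cams
import cv2,pickle
c=cams.capture("wrist");pickle.dump(c,open("w1.pkl","wb"));cv2.imwrite("pics/w1.png",c["color"][:,:,::-1])
E
```

```text
time: 0.82
tool_pos: [343.3, -396.8, 240.7]
tcp_rot: [3.142, 0.0, 0.246]
contact_force: [1.0, -0.1, -0.1]
grip_width: 91.6
finger_force: 0.0
time: 1.45
tool_pos: [557.7, -285.3, 240.5]
tcp_rot: [-3.142, 0.0, 0.246]
contact_force: [-0.2, -0.6, 0.1]
grip_width: 91.8
finger_force: 0.0
time: 1.7
tool_pos: [556.6, -285.7, 240.1]
tcp_rot: [-3.141, 0.001, 0.108]
contact_force: [-0.7, 0.7, -0.2]
grip_width: 91.8
finger_force: 0.0
```

View pics/w1.png

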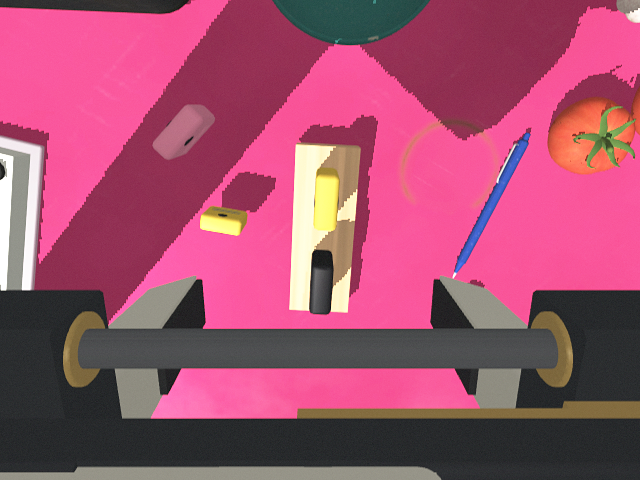

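The wrist view shows the stand at columns 290-360, rows 145-312. The yellow key is at (327,199), the black pin key at (320,282), the small yellow at (223,220) and the pink at (184,132).

```bash
python3 - <<'E'
import pickle;from h import *
c=pickle.load(open("w1.pkl","rb"));h=cv2.cvtColor(c["color"],cv2.COLOR_RGB2HSV)
roi=np.zeros(h.shape[:2],np.uint8);roi[130:325,275:375]=255
m=cv2.inRange(h,(0,0,0),(140,255,255));m2=cv2.inRange(h,(10,15,40),(35,255,255))&roi
cs,_=cv2.findContours(m2,0,2);ct=np.vstack([k for k in cs if cv2.contourArea(k)>30])
P=np.array([onz(c,*q[0],24)[:2] for q in ct],np.float32);r=cv2.minAreaRect(P);print("stand",r)
y=cv2.inRange(h,(22,170,120),(33,255,255))&roi
cs,_=cv2.findContours(y,0,2);k=max(cs,key=cv2.contourArea)
for z in(68,46):
  P=np.array([onz(c,*q[0],z)[:2] for q in k],np.float32);print("key",z,cv2.minAreaRect(P),P.min(0),P.max(0))
b=cv2.inRange(h,(0,0,0),(180,255,60))&roi;b[:240]=0
cs,_=cv2.findContours(b,0,2);k=max(cs,key=cv2.contourArea)
P=np.array([onz(c,*q[0],68)[:2] for q in k],np.float32);print("pin",cv2.minAreaRect(P),P.min(0),P.max(0))
E
```

```text
stand ((526.18408203125, -292.96026611328125), (151.65643310546875, 53.956520080566406), 3.1969735622406006)
key 68 ((581.3486938476562, -291.8940124511719), (22.206514358520508, 13.006430625915527), 60.59478759765625) [ 570.3088  -298.88873] [ 587.98724 -280.96774]
key 46 ((577.9478759765625, -292.92022705078125), (23.751630783081055, 13.911385536193848), 60.59485626220703) [ 566.13983 -300.4016 ] [ 585.0484 -281.2337]
pin ((497.3285827636719, -294.6551818847656), (54.265098571777344, 17.31267547607422), 3.4937851428985596) [ 470.06564 -304.24905] [ 524.4045  -284.73572]
```

The stand measures 151.7 x 54 (given: 150 x 54), centred at (526.2,-293) with yaw 3.2°. That puts the key at about (562,-291). I'll use a half-open hand so the fingers clear the small yellow key.

```bash
python3 -m creep '[{"hand":0.5,"tx":0,"ty":0,"tz":0,"spin":3},{"hand":0.5,"tx":0.0052,"ty":0.0056,"tz":0.02,"spin":0},{"hand":0.5,"tx":0,"ty":0,"tz":0.04,"spin":0},{"hand":0.5,"tx":0,"ty":0,"tz":0.04,"spin":0},{"hand":0.5,"tx":0,"ty":0,"tz":0,"spin":0}]'
python3 - <<'E'
from plant import cams,get_obs
import cv2,pickle
from h import *
c=cams.capture("wrist");pickle.dump(c,open("w2.pkl","wb"));cv2.imwrite("pics/w2.png",c["color"][:,:,::-1])
o=get_obs();print(o["tool_pos"],o["tcp_rot"],o["grip_width"])
print([(b,onz(c,*b[1],68).round(1)) for b in blobs(c,(20,120,60),(34,255,255),300)[0]])
E
```

```text
time: 2.38
tool_pos: [559.6, -290.7, 136.3]
tcp_rot: [-3.136, 0.007, 0.055]
contact_force: [0.2, 0.2, 0.5]
grip_width: 47.8
finger_force: 0.0
[ 561.02289954 -291.58463091  139.12844483] [-3.13947960e+00  2.88714176e-03  5.46434553e-02] 46.69374936970604
[(([303, 194, 35, 93, 1538], [324.0, 231.5]), array([ 571.7, -292.5,   68. ])), (([149, 251, 68, 42, 1322], [187.4, 267.4]), array([ 547.7, -221.4,   68. ])), (([179, 312, 24, 75, 744], [187.4, 349.7]), array([ 497.9, -219.9,   68. ])), (([433, 312, 24, 75, 745], [447.4, 349.4]), array([ 506.8, -365.8,   68. ])), (([175, 401, 446, 17, 3660], [422.7, 411.1]), array([ 465. , -357.2,   68. ]))]
```

View pics/w2.png

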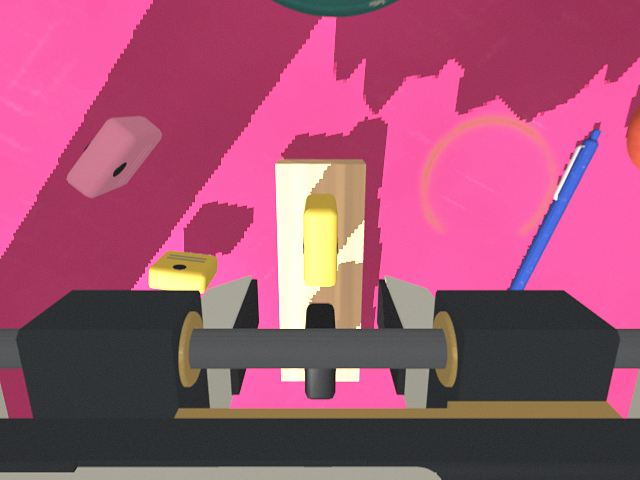

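The key at (320,240) is centred between the fingers, and the small yellow at (187,268) is outside the left finger. Descending.

```bash
python3 -m creep '[{"hand":0.5,"tx":0,"ty":0,"tz":0.03,"spin":0},{"hand":0.5,"tx":0,"ty":0,"tz":0.03,"spin":0},{"hand":0.5,"tx":0,"ty":0,"tz":0.024,"spin":0},{"hand":0.5,"tx":0,"ty":0,"tz":0.012,"spin":0},{"hand":0.5,"tx":0,"ty":0,"tz":0,"spin":0}]'
python3 -m creep '[{"hand":0,"tx":0,"ty":0,"tz":0,"spin":0},{"hand":0,"tx":0,"ty":0,"tz":0,"spin":0},{"hand":0,"tx":0,"ty":0,"tz":0,"spin":0},{"hand":0,"tx":0,"ty":0,"tz":0,"spin":0},{"hand":0,"tx":0,"ty":0,"tz":0,"spin":0}]'
```

```text
time: 3.05
tool_pos: [562.2, -291.9, 45.3]
tcp_rot: [3.141, -0.001, 0.054]
contact_force: [-0.0, -0.6, 0.2]
grip_width: 46.0
finger_force: 0.0
time: 3.68
tool_pos: [562.1, -291.7, 45.3]
tcp_rot: [3.141, -0.001, 0.054]
contact_force: [-0.8, -0.1, 3.9]
grip_width: 17.7
finger_force: 30.0
```

Gripped at 17.7 mm, as expected. Now lift and carry it toward the lock, stopping 25 mm short in tool x so the slot stays in view.

```bash
python3 -m creep '[{"hand":0,"tx":0,"ty":0,"tz":-0.02,"spin":0},{"hand":0,"tx":0,"ty":0,"tz":-0.035,"spin":0},{"hand":0,"tx":0,"ty":0,"tz":-0.035,"spin":0},{"hand":0,"tx":0,"ty":0,"tz":-0.03,"spin":0},{"hand":0,"tx":-0.01,"ty":-0.03,"tz":0,"spin":0}]'
python3 -m creep '[{"hand":0,"tx":-0.01,"ty":-0.045,"tz":0,"spin":0},{"hand":0,"tx":-0.01,"ty":-0.045,"tz":0,"spin":0},{"hand":0,"tx":-0.01,"ty":-0.045,"tz":0,"spin":0},{"hand":0,"tx":-0.01,"ty":-0.045,"tz":0,"spin":0},{"hand":0,"tx":-0.01,"ty":-0.045,"tz":0,"spin":0}]'
python3 -m creep '[{"hand":0,"tx":0,"ty":-0.045,"tz":0,"spin":0},{"hand":0,"tx":0,"ty":-0.04,"tz":0,"spin":0},{"hand":0,"tx":0,"ty":-0.025,"tz":0,"spin":0},{"hand":0,"tx":0,"ty":0,"tz":0,"spin":0},{"hand":0,"tx":0,"ty":0,"tz":0,"spin":0}]'
python3 - <<'E'
from plant import cams,get_obs
import pickle
from h import *
c=cams.capture("wrist");pickle.dump(c,open("w3.pkl","wb"));cv2.imwrite("pics/w3.png",c["color"][:,:,::-1])
o=get_obs();print(o["tool_pos"],o["tcp_rot"],o["grip_width"])
S=pickle.load(open("d0.pkl","rb"))["scene"];print("toaster",[onz(S,*p,0).round() for p in((205,250),(297,207),(152,210))])
for nm,lo,hi in(("blue",(100,120,80),(125,255,255)),("red",(0,150,120),(6,255,255))): print(nm,[(b,onz(c,*b[1],28).round(1)) for b in blobs(c,lo,hi,15)[0]][:8])
E
```

```text
time: 4.3
tool_pos: [551.6, -264.0, 167.2]
tcp_rot: [3.138, -0.005, 0.052]
contact_force: [0.7, 0.6, -1.8]
grip_width: 18.0
finger_force: 30.0
time: 4.92
tool_pos: [487.6, -38.8, 164.5]
tcp_rot: [-3.142, 0.0, 0.054]
contact_force: [1.1, 0.2, -0.5]
grip_width: 18.0
finger_force: 30.0
time: 5.55
tool_pos: [482.3, 69.1, 164.6]
tcp_rot: [3.141, 0.0, 0.054]
contact_force: [-1.0, -0.2, -0.2]
grip_width: 18.1
finger_force: 30.0
[482.4153121   68.86523067 164.59072665] [3.14125185e+00 1.89499213e-04 5.30895200e-02] 17.552749941055836
toaster [array([703.,  71.,   0.]), array([ 690., -157.,    0.]), array([908.,  62.,   0.])]
blue [(([292, 146, 61, 55, 1678], [327.2, 168.4]), array([518.2,  65.3,  28. ])), (([279, 164, 63, 55, 1761], [304.7, 195.9]), array([499.1,  79.1,  28. ]))]
red [(([324, 114, 8, 16, 89], [327.7, 121.7]), array([547.8,  66.8,  28. ])), (([301, 234, 8, 14, 71], [304.5, 239.9]), array([468.5,  77.8,  28. ]))]
```

View pics/w3.png

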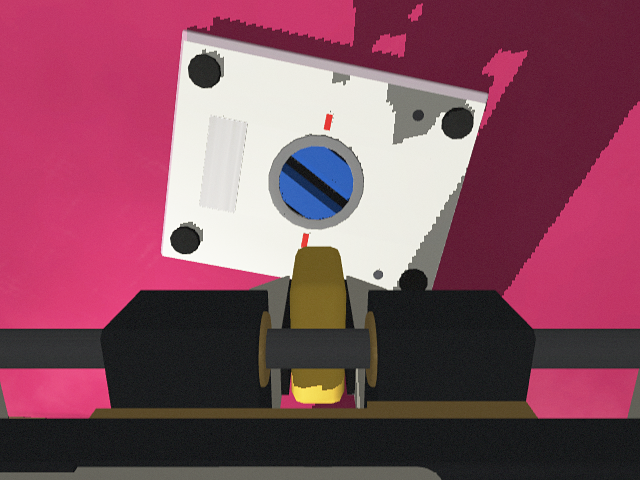

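The wrist view shows the slot as a dark band from (285,160) to (347,207), the red marks at (328,122) and (304,240), and the key upright in the fingers. The red-mark midpoint is (508.1,72.3), which agrees with the earlier lock measurement. Next is the slot angle.

```bash
python3 - <<'E'
import pickle;from h import *
c=pickle.load(open("w3.pkl","rb"));h=cv2.cvtColor(c["color"],cv2.COLOR_RGB2HSV)
o=np.zeros(h.shape[:2],np.uint8);cv2.circle(o,(316,182),35,255,-1)
m=cv2.inRange(h,(0,0,0),(180,255,90))&o
n,l,s,ce=cv2.connectedComponentsWithStats(m);i=1+s[1:,4].argmax();v,u=np.nonzero(l==i)
P=np.array([onz(c,a,b,24)[:2] for a,b in zip(u,v)],np.float32);L=cv2.fitLine(P,2,0,.01,.01).ravel();print(s[i],"dark",L,np.arctan(L[1]/L[0]),cv2.minAreaRect(P))
# direction from blue halves' inner edges
b=blobs(c,(100,120,80),(125,255,255),15)[0];A,B=[onz(c,*x[1],28) for x in b];w=A-B;print("blue mid",(A+B)/2,"perp ang",np.arctan2(w[1],w[0])+np.pi/2)
R=c["R"].T@np.array([0,0,0]);
for p in(((324,114),(304.5,240)),): pass
E
```

```text
[ 284  157   63   55 1147] dark [  0.58129764   0.813691   506.40442     73.299416  ] 0.95047385 ((506.19024658203125, 73.12337493896484), (46.976375579833984, 11.212140083312988), 54.39238739013672)
blue mid [508.69531843  72.18901731  28.        ] perp ang 0.9434878371845083
```

The slot angle is 0.948, so the lock sits about 0.31 rad from open, with its centre at (508.3,72.3). I spin -51.2°, move over the lock and go down to about 17 mm above its surface.

```bash
python3 -m creep '[{"hand":0,"tx":0,"ty":0,"tz":0,"spin":-10.24},{"hand":0,"tx":0,"ty":0,"tz":0,"spin":-10.24},{"hand":0,"tx":0,"ty":0,"tz":0,"spin":-10.24},{"hand":0,"tx":0,"ty":0,"tz":0,"spin":-10.24},{"hand":0,"tx":0,"ty":0,"tz":0,"spin":-10.24}]'
python3 -m creep '[{"hand":0,"tx":0.0179,"ty":0.0191,"tz":0,"spin":0},{"hand":0,"tx":0,"ty":0,"tz":0.03,"spin":0},{"hand":0,"tx":0,"ty":0,"tz":0.03,"spin":0},{"hand":0,"tx":0,"ty":0,"tz":0.022,"spin":0},{"hand":0,"tx":0,"ty":0,"tz":0,"spin":0}]'
python3 - <<'E'
from plant import cams,get_obs
import pickle
from h import *
o=get_obs();print(o["tool_pos"],o["tcp_rot"],o["grip_width"],o["contact_force"])
a=[]
for n,(x,y) in(("scene",(271,284)),("side",(275,305))):
    c=cams.capture(n);pickle.dump(c,open(n+"4.pkl","wb"));a.append(cv2.resize(c["color"][y-85:y+35,x-40:x+40],(400,600),interpolation=cv2.INTER_CUBIC))
cv2.imwrite("pics/s4.png",np.hstack(a)[:,:,::-1])
E
```

```text
time: 6.22
tool_pos: [482.5, 68.5, 164.6]
tcp_rot: [3.142, 0.0, 0.952]
contact_force: [0.2, 0.1, -0.4]
grip_width: 17.9
finger_force: 30.0
time: 6.85
tool_pos: [507.3, 72.0, 81.3]
tcp_rot: [-3.139, 0.002, 0.946]
contact_force: [-0.1, -0.1, 0.0]
grip_width: 18.0
finger_force: 30.0
[507.33178767  72.02797757  81.28265498] [-3.13864225e+00  2.34794417e-03  9.45873692e-01] 18.035743851176843 [-0.14252455 -0.05600653  0.01904102]
```

View pics/s4.png

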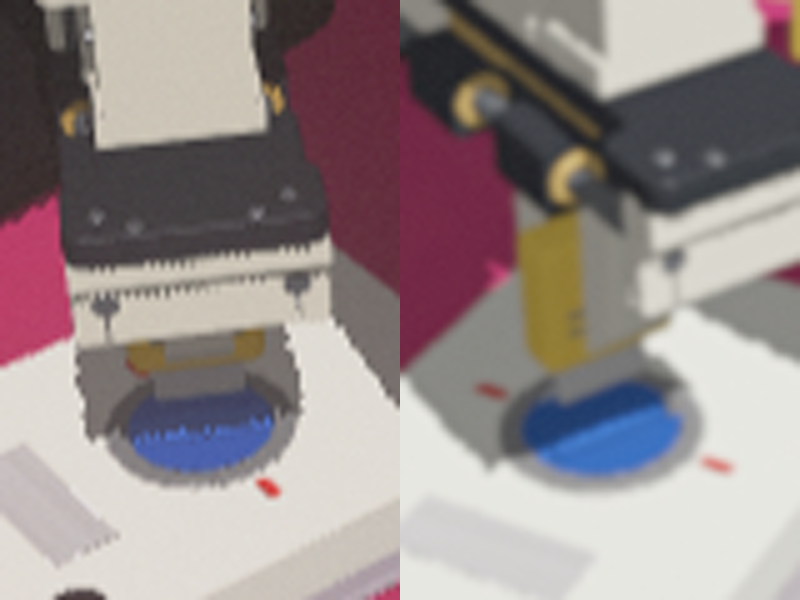

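The crops show the blade hanging over the lock, at about (195,385) on the left and (610,385) on the right, parallel to the slot. I go down in small steps and watch the force.

```bash
python3 -m creep '[{"hand":0,"tx":0.0005,"ty":0.0005,"tz":0.008,"spin":0},{"hand":0,"tx":0,"ty":0,"tz":0.004,"spin":0},{"hand":0,"tx":0,"ty":0,"tz":0.004,"spin":0},{"hand":0,"tx":0,"ty":0,"tz":0.002,"spin":0},{"hand":0,"tx":0,"ty":0,"tz":0,"spin":0}]'
python3 -m creep '[{"hand":0,"tx":0,"ty":0,"tz":0.002,"spin":0},{"hand":0,"tx":0,"ty":0,"tz":0.001,"spin":0},{"hand":0,"tx":0,"ty":0,"tz":0,"spin":0}]'
```

```text
time: 7.58
tool_pos: [508.9, 73.2, 64.6]
tcp_rot: [-3.141, 0.0, 0.947]
contact_force: [-0.1, 0.6, -0.6]
grip_width: 17.8
finger_force: 30.0
time: 7.95
tool_pos: [509.0, 73.2, 61.6]
tcp_rot: [-3.142, 0.0, 0.947]
contact_force: [-0.0, -0.2, -0.5]
grip_width: 17.9
finger_force: 30.0
```

```bash
python3 -m creep '[{"hand":0,"tx":0,"ty":0,"tz":0.002,"spin":0},{"hand":0,"tx":0,"ty":0,"tz":0.002,"spin":0},{"hand":0,"tx":0,"ty":0,"tz":0.001,"spin":0},{"hand":0,"tx":0,"ty":0,"tz":0,"spin":0}]'
python3 -m creep '[{"hand":0,"tx":0,"ty":0,"tz":0.001,"spin":0},{"hand":0,"tx":0,"ty":0,"tz":0,"spin":0},{"hand":0,"tx":0,"ty":0,"tz":0,"spin":0}]'; python3 -c "
from plant import get_obs
print(get_obs()['moment'])"
```

```text
time: 8.45
tool_pos: [508.9, 73.2, 56.6]
tcp_rot: [-3.141, 0.0, 0.947]
contact_force: [0.3, 0.2, -0.9]
grip_width: 18.5
finger_force: 30.0
time: 8.82
tool_pos: [509.0, 73.2, 55.7]
tcp_rot: [3.141, 0.0, 0.947]
contact_force: [-0.1, 0.3, -1.1]
grip_width: 17.7
finger_force: 30.0
[-0.04483318  0.00627838  0.02734963]
```

The blade is about 2 mm above the slot floor with no contact force. Turning clockwise (positive spin).

```bash
python3 -m creep '[{"hand":0,"tx":0,"ty":0,"tz":0,"spin":6},{"hand":0,"tx":0,"ty":0,"tz":0,"spin":8},{"hand":0,"tx":0,"ty":0,"tz":0,"spin":8},{"hand":0,"tx":0,"ty":0,"tz":0,"spin":8},{"hand":0,"tx":0,"ty":0,"tz":0,"spin":0}]'; python3 -c "
from plant import get_obs
print(get_obs()['moment'])"
python3 -m creep '[{"hand":0,"tx":0,"ty":0,"tz":0,"spin":8},{"hand":0,"tx":0,"ty":0,"tz":0,"spin":8},{"hand":0,"tx":0,"ty":0,"tz":0,"spin":8},{"hand":0,"tx":0,"ty":0,"tz":0,"spin":6},{"hand":0,"tx":0,"ty":0,"tz":0,"spin":0}]'; python3 -c "
from plant import get_obs
print(get_obs()['moment'])"
```

```text
time: 9.45
tool_pos: [509.7, 72.6, 55.9]
tcp_rot: [3.14, -0.001, 0.425]
contact_force: [3.0, -3.6, -1.6]
grip_width: 17.6
finger_force: 30.0
[-0.6865754  -0.49118425  0.02331129]
time: 10.07
tool_pos: [509.8, 72.4, 55.9]
tcp_rot: [3.141, -0.002, -0.097]
contact_force: [2.1, -5.7, -2.3]
grip_width: 17.6
finger_force: 30.0
[-0.92987561 -0.49554892  0.04768825]
```

```bash
for i in 1 ; do python3 -m creep '[{"hand":0,"tx":0,"ty":0,"tz":0,"spin":3},{"hand":0,"tx":0,"ty":0,"tz":0,"spin":2},{"hand":0,"tx":0,"ty":0,"tz":0,"spin":0},{"hand":0,"tx":0,"ty":0,"tz":0,"spin":0}]'; done; python3 -c "
from plant import get_obs
print(get_obs()['moment'])"
python3 -m creep '[{"hand":0,"tx":0,"ty":0,"tz":0,"spin":2},{"hand":0,"tx":0,"ty":0,"tz":0,"spin":1},{"hand":0,"tx":0,"ty":0,"tz":0,"spin":0},{"hand":0,"tx":0,"ty":0,"tz":0,"spin":0}]'; python3 -c "
from plant import get_obs
print(get_obs()['moment'])"
```

```text
time: 10.58
tool_pos: [509.7, 72.5, 55.9]
tcp_rot: [3.141, -0.002, -0.183]
contact_force: [1.4, -4.7, -2.4]
grip_width: 17.9
finger_force: 30.0
[-1.02487078 -0.47360593  0.03161701]
time: 11.08
tool_pos: [509.7, 72.3, 55.9]
tcp_rot: [3.141, -0.002, -0.235]
contact_force: [1.9, -5.5, -1.7]
grip_width: 17.7
finger_force: 30.0
[-1.18569283 -0.40765362 -0.01200778]
```

```bash
python3 -m creep '[{"hand":0,"tx":0,"ty":0,"tz":0,"spin":2},{"hand":0,"tx":0,"ty":0,"tz":0,"spin":2},{"hand":0,"tx":0,"ty":0,"tz":0,"spin":0},{"hand":0,"tx":0,"ty":0,"tz":0,"spin":0}]'; python3 - <<'E'
from plant import cams,get_obs
from h import *
print(get_obs()["moment"])
a=[]
for n,(x,y) in(("scene",(271,284)),("side",(275,305))):
    c=cams.capture(n);a.append(cv2.resize(c["color"][y-85:y+35,x-40:x+40],(400,600),interpolation=cv2.INTER_CUBIC))
cv2.imwrite("pics/s5.png",np.hstack(a)[:,:,::-1])
E
```

```text
time: 11.58
tool_pos: [509.6, 72.0, 55.9]
tcp_rot: [3.14, -0.002, -0.304]
contact_force: [1.6, -7.7, -0.5]
grip_width: 17.6
finger_force: 30.0
[-1.49226051 -0.29801778  0.35356807]
```

View pics/s5.png

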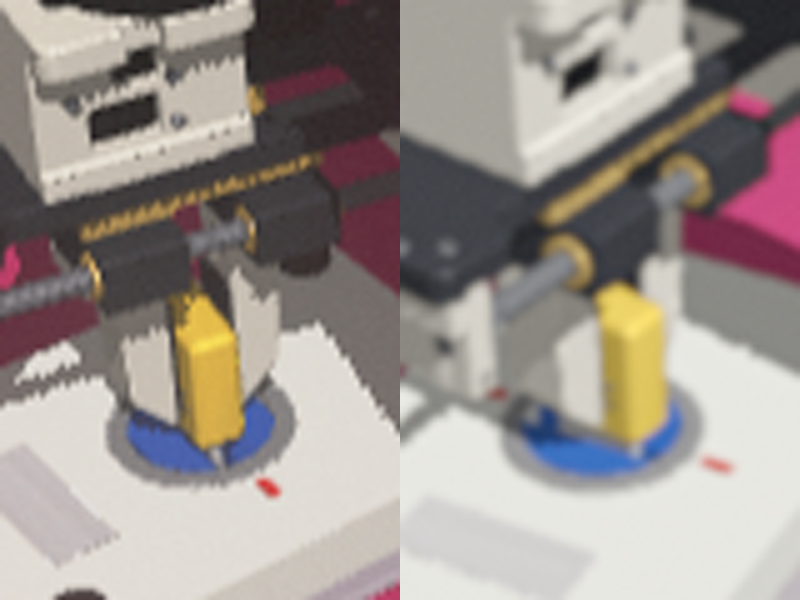

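The z moment jumped to 0.35 N m, so the stop is reached, and the picture shows the blade lined up with the red mark at (268,487). I back off to mid-play, lift and look at the lock.

```bash
python3 -m creep '[{"hand":0,"tx":0,"ty":0,"tz":0,"spin":-4},{"hand":0,"tx":0,"ty":0,"tz":0,"spin":-3.5},{"hand":0,"tx":0,"ty":0,"tz":-0.005,"spin":0},{"hand":0,"tx":0,"ty":0,"tz":-0.01,"spin":0},{"hand":0,"tx":0,"ty":0,"tz":-0.02,"spin":0}]'
python3 -m creep '[{"hand":0,"tx":0,"ty":0,"tz":-0.035,"spin":0},{"hand":0,"tx":0,"ty":0,"tz":-0.04,"spin":0},{"hand":0,"tx":-0.025,"ty":0,"tz":0,"spin":0},{"hand":0,"tx":0,"ty":0,"tz":0,"spin":0},{"hand":0,"tx":0,"ty":0,"tz":0,"spin":0}]'
python3 - <<'E'
from plant import cams,get_obs
import pickle
from h import *
o=get_obs();print(o["tool_pos"],o["tcp_rot"],o["moment"])
c=cams.capture("wrist");pickle.dump(c,open("w6.pkl","wb"));cv2.imwrite("pics/w6.png",c["color"][:,:,::-1])
b=blobs(c,(100,120,80),(125,255,255),300)[0];A,B=[onz(c,*x[1],28) for x in b][:2];w=A-B;print("perp",np.arctan2(w[1],w[0])+np.pi/2, len(b))
E
```

```text
time: 12.3
tool_pos: [508.5, 73.5, 91.1]
tcp_rot: [-3.142, 0.001, -0.178]
contact_force: [0.4, 0.4, -0.5]
grip_width: 18.0
finger_force: 30.0
time: 12.92
tool_pos: [484.9, 77.7, 166.0]
tcp_rot: [-3.141, -0.001, -0.178]
contact_force: [0.4, 0.5, 0.1]
grip_width: 17.8
finger_force: 30.0
[484.8607389   77.69790956 165.98726309] [-3.14146203e+00 -7.88911721e-04 -1.78136327e-01] [ 0.02315554  0.02027386 -0.02938033]
perp 3.0069503724734474 2
```

View pics/w6.png

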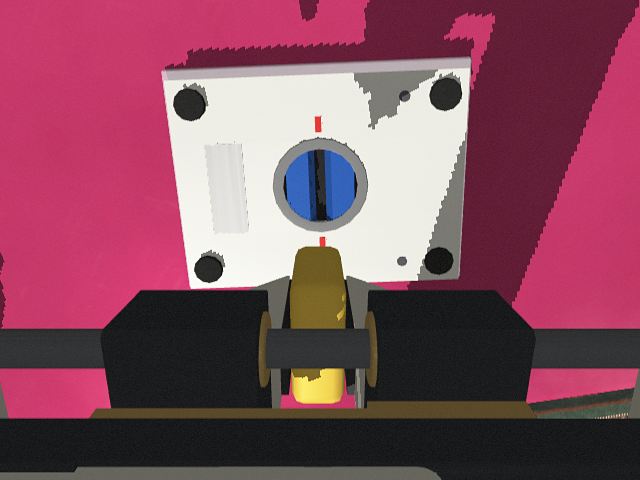

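The slot points at both red marks (column 320, rows 124 and 242). Its angle is -0.135 against -0.138 for the marks, so the lock is locked. The key goes back to its pocket.

```bash
python3 -m creep '[{"hand":0,"tx":0,"ty":0,"tz":0,"spin":-7},{"hand":0,"tx":0,"ty":0,"tz":0,"spin":-6.3},{"hand":0,"tx":0.0057,"ty":0.03,"tz":0,"spin":0},{"hand":0,"tx":0.0057,"ty":0.04,"tz":0,"spin":0},{"hand":0,"tx":0.0057,"ty":0.04,"tz":0,"spin":0}]'
python3 -m creep '[{"hand":0,"tx":0.008,"ty":0.045,"tz":0,"spin":0},{"hand":0,"tx":0.008,"ty":0.045,"tz":0,"spin":0},{"hand":0,"tx":0.008,"ty":0.045,"tz":0,"spin":0},{"hand":0,"tx":0.008,"ty":0.045,"tz":0,"spin":0},{"hand":0,"tx":0.008,"ty":0.045,"tz":0,"spin":0}]'
python3 -m creep '[{"hand":0,"tx":0,"ty":0.02,"tz":0,"spin":0},{"hand":0,"tx":0,"ty":0.018,"tz":0,"spin":0},{"hand":0,"tx":0,"ty":0,"tz":0.03,"spin":0},{"hand":0,"tx":0,"ty":0,"tz":0.03,"spin":0},{"hand":0,"tx":0,"ty":0,"tz":0,"spin":0}]'; python3 -c "
from plant import get_obs
for i in range(1): print(get_obs()['tool_pos'],get_obs()['tcp_rot'])"
```

```text
time: 13.6
tool_pos: [508.1, -32.5, 165.3]
tcp_rot: [-3.142, 0.0, 0.054]
contact_force: [-0.1, 0.5, -1.1]
grip_width: 18.1
finger_force: 30.0
time: 14.22
tool_pos: [559.9, -255.7, 165.0]
tcp_rot: [-3.141, 0.0, 0.054]
contact_force: [0.2, -0.2, -0.7]
grip_width: 17.8
finger_force: 30.0
time: 14.85
tool_pos: [560.1, -290.3, 103.4]
tcp_rot: [-3.138, 0.005, 0.055]
contact_force: [0.1, 0.6, -0.7]
grip_width: 17.8
finger_force: 30.0
[ 560.13555481 -290.26053745  103.37475191] [-3.1379925   0.0045966   0.05464979]
```

```bash
python3 -m creep '[{"hand":0,"tx":0,"ty":0,"tz":0,"spin":0},{"hand":0,"tx":0,"ty":0,"tz":0,"spin":0}]'
python3 -m creep '[{"hand":0,"tx":0,"ty":0,"tz":0.02,"spin":0},{"hand":0,"tx":0,"ty":0,"tz":0.015,"spin":0},{"hand":0,"tx":0,"ty":0,"tz":0.006,"spin":0},{"hand":0,"tx":0,"ty":0,"tz":0.005,"spin":0},{"hand":0,"tx":0,"ty":0,"tz":0,"spin":0}]'
```

```text
time: 15.1
tool_pos: [562.3, -292.0, 107.4]
tcp_rot: [3.14, -0.002, 0.054]
contact_force: [0.1, -0.4, -0.8]
grip_width: 17.7
finger_force: 30.0
time: 15.72
tool_pos: [561.5, -291.8, 59.7]
tcp_rot: [3.142, 0.0, 0.054]
contact_force: [-0.9, 0.7, -0.7]
grip_width: 17.5
finger_force: 30.0
```

Position matches the pick-up pose and there is no contact. I lower the last 14 mm, open to half (to clear the small yellow), and back up.

```bash
python3 -m creep '[{"hand":0,"tx":0,"ty":0,"tz":0.006,"spin":0},{"hand":0,"tx":0,"ty":0,"tz":0.005,"spin":0},{"hand":0,"tx":0,"ty":0,"tz":0.002,"spin":0},{"hand":0,"tx":0,"ty":0,"tz":0,"spin":0}]'
python3 -m creep '[{"hand":0.5,"tx":0,"ty":0,"tz":0,"spin":0},{"hand":0.5,"tx":0,"ty":0,"tz":0,"spin":0},{"hand":0.5,"tx":0,"ty":0,"tz":0,"spin":0}]'
python3 -m creep '[{"hand":0.5,"tx":0,"ty":0,"tz":-0.02,"spin":0},{"hand":0.5,"tx":0,"ty":0,"tz":-0.04,"spin":0},{"hand":0.5,"tx":0,"ty":0,"tz":-0.04,"spin":0},{"hand":0.5,"tx":0,"ty":0,"tz":-0.04,"spin":0},{"hand":0.5,"tx":0,"ty":0,"tz":0,"spin":0}]'
python3 -m creep '[{"hand":0.5,"tx":0,"ty":0,"tz":0,"spin":0},{"hand":0.5,"tx":0,"ty":0,"tz":0,"spin":0}]'
python3 - <<'E'
from plant import cams
import cv2
c=cams.capture("wrist");cv2.imwrite("pics/w7.png",c["color"][:,:,::-1])
E
```

```text
time: 16.23
tool_pos: [561.4, -291.7, 46.5]
tcp_rot: [-3.142, 0.0, 0.054]
contact_force: [-0.4, -0.2, -0.0]
grip_width: 17.6
finger_force: 30.0
time: 16.6
tool_pos: [561.6, -291.8, 46.9]
tcp_rot: [3.141, -0.0, 0.054]
contact_force: [-0.4, -0.2, 0.2]
grip_width: 43.0
finger_force: 0.0
time: 17.23
tool_pos: [563.0, -292.7, 190.8]
tcp_rot: [3.137, -0.006, 0.054]
contact_force: [0.1, -0.4, -0.6]
grip_width: 46.4
finger_force: 0.0
time: 17.48
tool_pos: [560.9, -291.4, 185.2]
tcp_rot: [-3.14, 0.002, 0.054]
contact_force: [0.3, -0.2, -0.7]
grip_width: 46.2
finger_force: 0.0
```

View pics/w7.png

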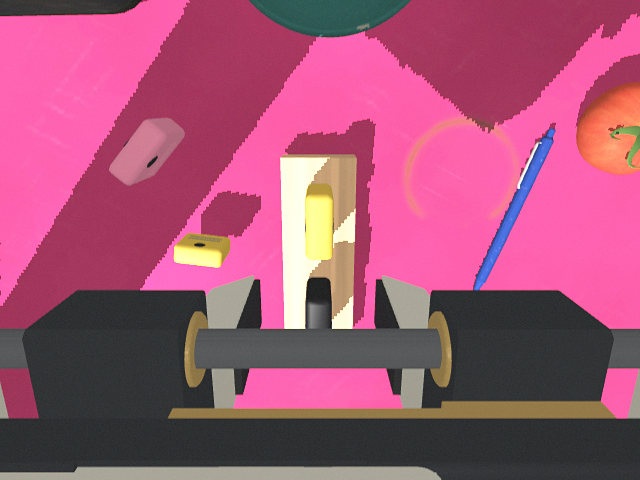

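The yellow key at (319,222) stands in its pocket, the black pin key at (318,300) is undisturbed, and the gripper is clear.

```bash
python3 -c "
from plant import close_job
print(close_job())"
```

```text
the job is handed in; nothing more can be done
None
```

The lock is turned to its stop with the slot in line with the red marks, the yellow key is back in its pocket in the stand, the pin key is undisturbed, and the job is handed in at about 17.5 s; no verdict came back.

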